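# Bring out the bottom tray of the stack

### The arm

A 6-joint arm with a two-finger parallel gripper is mounted at the origin on the work surface. World frame = base frame: x ahead of the robot, y to its left, z up, the work surface at z = 0. Lengths are in m, angles in rad, forces in N, time in s.
With the tool pointing down it reaches from about 0.35 to 0.925 m from the base axis. Payload 6.4 kg.
Tool frame: the origin (TCP) lies midway between the tips of the shut fingers; the grasp point (between the pads) lies 19 mm behind it; z points along the fingers, y is the line along which they close (so a half turn about z gives the same grasp; the last joint's range is limited). The gripper opens to 94 mm and grips with 3 to 60 N. Pads are 16 mm wide; open, the fingers measure 119 mm over their backs; the gripper's body (75 mm by 177 mm) begins 78 mm behind the grasp point.
Start: joints at [-1.456, 0.245, 1.558, -0, 1.339, -0.174], TCP at [0.185, -0.623, 0.205] pointing down, gripper open.
Joint ranges: [-3.13, 3.13], [-1.02, 2.26], [0.13, 2.54], [-0.95, 4.09], [0.21, 2.88], [-2.74, 2.74]. Speed limits (rad/s): [2.57, 2.57, 3.14, 3.14, 3.14, 3.14].

### API

Orientations are given as a 3x3 rotation matrix whose columns are the frame's x, y, z axes.
In Python, from rig import env, jaws, kin, read_camera, close_job gives the robot as it stands. Calls block until the motion is done:
- env.move_pose(position, orientation): joint-space move of the TCP to a pose.
- env.move_straight(position, rot=None, feed=0.15, until_force=None): straight line of the TCP; rot=None keeps the orientation; feed is the mean speed in m/s. With until_force (N) it stops when the force on the tool has changed by that much, and returns True; else False.
- env.move_j(angles): joint-space move.
- jaws.release() and jaws.close(effort=None): open the fingers fully, or close them until they stop; effort is the grip in N (None keeps the last).
- env.wait(seconds).
- kin.inverse_kinematics(position, orientation): joint angles nearest the present ones, or None.
- read_camera(name): name is "scene" or "top" or "wrist"; returns a dict with "pixels" (420x560x3 uint8, blue, green, red), "range_z" (420x560 float32, m along the optical axis (not along the pixel's ray), 0 where there is no reading), "vfov" (degrees; the focal length in pixels is half the picture's height over the tangent of half this angle, whatever the lens; pixels are square), "cx", "cy" (the principal point, pixels), "R" (3x3) and "t" (3): a world point X has camera coordinates R X + t; the wrist camera has in their place "tool_from_camera" (4x4, takes a point from camera to tool coordinates, whose origin is the TCP and whose axes are the flange's). Camera axes: x right, y down, z forward; pixel columns grow to the right and rows downward; lengths in m; the calibration is good to about 2 mm. The wrist camera is an equidistant fisheye: a pixel r from the principal point sees the ray r / f radians off the axis. A picture is of the moment at which its call begins: read the wrist's pose just before it.
A pose or a line that the arm cannot do raises env.PlanningError and nothing moves.
- close_job(): hands the job in; it is judged then, once.
Readings, each from a call of its own:
- env.read_time_s(): time.
- env.read_joints(): joint angles.
- env.read_joint_vel(): joint speeds.
- env.read_tau(): joint torques, N m.
- env.read_position(): TCP position.
- env.read_orientation(): TCP orientation.
- env.read_force(): force on the tool from outside, world axes, zero at the start.
- env.read_wrist_torque(): the same for the moment, N m.
- env.read_opening(): finger opening in m.
- env.read_grip_force(): force on a finger pad.
Only numpy, scipy, OpenCV 4.12 (cv2) and the standard library are available. Lean on these libraries where they do the work, as an engineer would, in place of code of your own. Each camera call takes 0.05 s, during which the arm holds its last target. There are 200 camera calls.

### The job

Bring the blue tray with the two paint pots from the bottom of the stack onto the middle of the white board. Lift off the green and the white tray above it and restack those two on the bare table beside, one nested properly on the other in either order. Keep every tray level so that the pots stay upright, set trays down without dropping them, and do not disturb the setting post or the mallet.

Things in the scene. Friction and masses are not known exactly. Their poses are not given: they have to be found in the camera images.
- tray_top: green tray with buckles, top of the stack, 0.26-0.47 kg. All 3 trays share one shell: 160 (own x) x 140 (y) mm, 55 high over all, walls 4, origin at centre of underside at the feet's ends, inner floor 14 and rim 55 above it. Lift by the solid bar 12 mm thick along own x through the middle, floor to 43 above origin (12 below rim), wall to wall; floor beside it is clear within 40 mm of mid-length
- tray_mid: white tray with 4 thread spools (24 wide, 26 high) near its corners, middle of the stack, 0.26-0.47 kg; shell, bar, origin as tray_top. Under each corner (x +-65, y +-55) is a tapered foot 10 mm high, 18 mm wide at top, 8 at its end. Nested, the feet sit inside the rim below with 2 mm play and the origin is 45 mm above that of the tray below; lowered within about 5 mm, it centres itself
- tray_low: blue tray at the bottom of the stack, loose on the table, 0.3 kg plus two pots; shell, bar, feet and origin as the others. The bar divides it into two compartments, each 152 (own x) x 60 (y) mm, with one pot in each, near the +x end in one and the -x end in the other; the bar's middle is clear. The shells are symmetrical: a tray may be stacked or stood either way round
- jar_orange: closed pot of edge paint, white with an orange cap, a plain cylinder 32 mm across and 36 high, 45 g, standing loose on the floor of one compartment of the blue tray, 45 to 54 mm from the tray's middle along its x; which compartment varies. Origin at the centre of its underside, z up
- jar_black: the same pot with a black cap, loose in the other compartment of the blue tray
- board: white plastic punching board fixed flat on the table to the left or right of the stack, 190 (own x) x 170 (own y) x 12 mm high; origin at the centre of its underside, on the table
- post: blue painted cast setting post, loose, a bystander on the other side of the stack from the board; round, 97 mm high, foot 68 mm across; origin at the centre of its underside
- mallet: wooden mallet lying on the table just beyond the stack, a bystander, 168 mm long in all: head 44 (own x) x 85 (own y) x 44 high with its middle 16 mm along own +x from the origin; handle 22 thick, centred 22 up, reaching to 130 mm along own -x; origin on the table; the handle points roughly away from the robot
Things that resemble listed ones, but are neither listed nor needed, are in the scene too. Of the things like the tray_mid, leave any that is black; of the rest the larger one is meant. Of the things shaped like the tray_top, the green one is meant.

How it is judged:
By the outcome, as a careful person would: the job done as asked, in the order asked, and still so for the second after the job is handed in, with the robot touching nothing.
It also fails if it takes over 64 s, if anything falls off the work surface, if the arm or the gripper's body presses on something with over 40 N, if the wrist force passes 120 N, or if a joint passes its speed limit or range.

## Working session

There is one attempt and no reset: what is moved stays moved. The work goes in short steps, each a Python script; the robot and the scene stay as the last script left them, time stands still between calls to the robot, and variables do not carry over. Pictures are saved under pics/ and viewed, at most 10 in all, crops included, and the job is handed in when it is done.

```bash
ls; mkdir -p pics
python3 - <<'E'
from rig import env, jaws, kin, read_camera
import cv2, numpy as np
print(env.read_time_s())
for n in("scene","top"):
    c=read_camera(n); np.savez(f"{n}0.npz",**c); cv2.imwrite(f"pics/{n}0.png",c["pixels"])
    print(n,c["vfov"],c["cx"],c["cy"],c["R"].round(3).tolist(),c["t"])
E
```

```text
pics
0.0
scene 56.647624747392086 274.9929879917331 213.36819901203737 [[-0.265, 0.964, 0.001], [0.8, 0.22, -0.558], [-0.538, -0.147, -0.83]] [ 0.14310898 -0.34016025  1.55922009]
top 49.85709164145217 282.01944107850045 211.4945334258539 [[0.002, -1.0, -0.019], [-0.998, -0.001, -0.058], [0.058, 0.019, -0.998]] [-0.01589295  0.5067308   1.25090496]
```

View pics/top0.png

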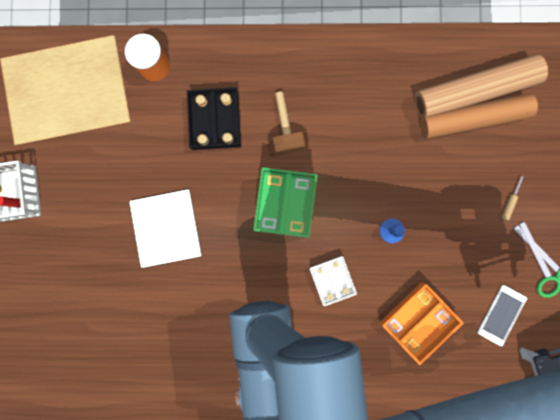

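View pics/scene0.png

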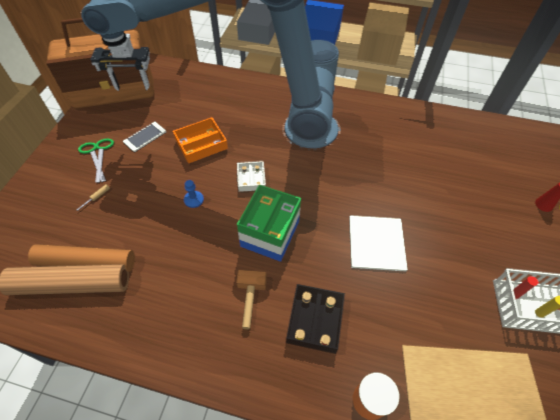

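The top view shows these things:
- **Tray stack:** green tray on top at about (286,203). In the scene view it sits on the white and blue trays at (270,222).
- **Board:** (165,228).
- **Post:** (392,231).
- **Mallet:** (287,135).
- **Lookalikes:** small white tray (333,281), black tray (214,118) and orange tray (422,323).

The trays I need are the green one and the larger white one under it in the stack. Next I'll measure them with masks.

```bash
cat > vis.py <<'E'
import numpy as np, cv2
def rays(c):
    h,w=c["pixels"].shape[:2]; f=h/2/np.tan(np.radians(float(c["vfov"]))/2)
    u,v=np.meshgrid(np.arange(w),np.arange(h))
    return np.dstack([(u-c["cx"])/f,(v-c["cy"])/f,np.ones((h,w))])
def world(c):           # from depth
    return (rays(c)*c["range_z"][...,None]-c["t"])@c["R"]
def onplane(c,z):
    d=rays(c)@c["R"]; o=-c["t"]@c["R"]
    return o+d*((z-o[2])/d[...,2])[...,None]
def rect(xy):           # centre, long-side yaw in (-90,90], sides
    (x,y),(a,b),t=cv2.minAreaRect(xy.astype(np.float32)*1000)
    if a<b: a,b,t=b,a,t+90
    t=(t+90)%180-90
    return np.round([x,y,a,b,t],1)
def biggest(m):
    n,l,s,_=cv2.connectedComponentsWithStats(m.astype(np.uint8)); 
    return l==1+np.argmax(s[1:,4])
E
python3 - <<'E'
import numpy as np,cv2
from vis import *
for n in("top","scene"):
    c=dict(np.load(n+"0.npz")); W=world(c); hsv=cv2.cvtColor(c["pixels"],cv2.COLOR_BGR2HSV); H,S,V=[hsv[...,i].astype(int) for i in range(3)]
    g=(abs(H-65)<20)&(S>100)&(V>40); g=biggest(g); print(n,"green rim z pct",np.percentile(W[g][:,2],[5,50,95,99]).round(4))
    r=g&(W[...,2]>.138); print(" depth rim",rect(W[r][:,:2]), "plane rim",rect(onplane(c,.145)[r][:,:2]))
    wm=(S<40)&(V>150)&(W[...,2]<.03)&(W[...,2]>.0)&(W[...,0]<.9); wm=cv2.morphologyEx(wm.astype(np.uint8),cv2.MORPH_OPEN,np.ones((5,5))); wm=biggest(wm)
    print(" board",rect(onplane(c,.012)[wm][:,:2]),np.median(W[wm][:,2]))
    b=(abs(H-112)<10)&(S>150)&(W[...,2]>.01)&(W[...,2]<.12)&(W[...,0]>.3)&(W[...,0]<.75)&(W[...,1]<.3)
    for nm,mm in(("blue",b),):
        k,l,s,ce=cv2.connectedComponentsWithStats(mm.astype(np.uint8))
        for i in range(1,k):
            if s[i,4]>60: print(" blue blob",ce[i].round(),s[i,4],rect(W[l==i][:,:2]))
    tb=(W[...,2]>.012)&(W[...,2]<.2)&(c["range_z"]>0)
    k,l,s,ce=cv2.connectedComponentsWithStats(tb.astype(np.uint8))
    if n=="top":
      for i in range(1,k):
        if s[i,4]>80: p=W[l==i]; print(" obj",ce[i].round(),p[:,:2].min(0).round(3),p[:,:2].max(0).round(3),p[:,2].max().round(3))
c=dict(np.load("scene0.npz"));cv2.imwrite("pics/crop.png",cv2.resize(c["pixels"][140:340,160:420],None,fx=3,fy=3,interpolation=cv2.INTER_CUBIC))
E
```

```text
top green rim z pct [0.0983 0.1037 0.1439 0.147 ]
 depth rim [519.8 -25.9 167.2 140.1  -7.4] plane rim [523.2 -26.7 159.8 139.6  -7.3]
 board [460.5 313.1 189.9 171.9  11.4] 0.010151790381744585
 blue blob [393. 230.] 290 [ 454.1 -316.1   53.    50.7   -0.5]
 obj [147.  56.] [0.885 0.309] [0.979 0.403] 0.112
 obj [481.  98.] [ 0.71  -0.735] [ 0.937 -0.387] 0.087
 obj [214. 118.] [0.682 0.1  ] [0.85  0.249] 0.061
 obj [287. 131.] [ 0.67  -0.079] [0.844 0.01 ] 0.049
 obj [ 19. 192.] [0.482 0.673] [0.64  0.784] 0.107
 obj [286. 202.] [ 0.435 -0.106] [0.61  0.053] 0.15
 obj [511. 207.] [ 0.486 -0.668] [ 0.562 -0.631] 0.027
 obj [394. 230.] [ 0.428 -0.336] [ 0.48 -0.3 ] 0.098
 obj [336. 282.] [ 0.251 -0.217] [ 0.381 -0.095] 0.043
 obj [422. 323.] [ 0.1   -0.495] [ 0.311 -0.286] 0.062
scene green rim z pct [0.1007 0.1129 0.1442 0.1469]
 depth rim [796.6  20.5 741.8 176.7   9.1] plane rim [523.7 -23.2 163.6 141.7  -7.4]
 board [460.3 316.9 191.9 169.9  11.2] 0.011062821963458114
 blue blob [192. 194.] 243 [ 453.  -319.4   58.1   53.6   76. ]
 blue blob [261. 251.] 223 [599.3 -26.1 142.   41.9 -79.9]
```

View pics/crop.png

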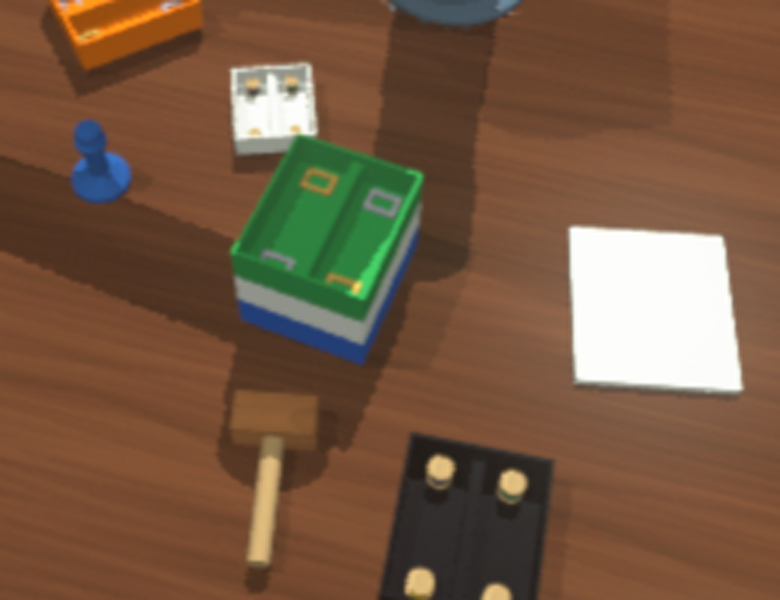

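The crop confirms the choice: the green tray (330,200) sits on the large white one (300,305) and the blue one (310,330). The small white tray at (273,110) and the black one at (470,520) are decoys. Next I'll hover over the stack and check with the wrist camera.

```bash
cat > mv.py <<'E'
from rig import env, jaws, kin, read_camera
import numpy as np, cv2
from vis import rect,biggest
def rot(deg,flip=False):
    a=np.radians(deg+(180 if flip else 0)); y=np.array([-np.sin(a),np.cos(a),0]); z=np.array([0,0,-1.])
    return np.column_stack([np.cross(y,z),y,z])
def wrist(name):
    p,R=env.read_position(),env.read_orientation(); c=read_camera("wrist"); cv2.imwrite(f"pics/{name}.png",c["pixels"])
    h,w=c["pixels"].shape[:2]; f=h/2/np.tan(np.radians(float(c["vfov"]))/2)
    u,v=np.meshgrid(np.arange(w),np.arange(h)); x,y=u-c["cx"],v-c["cy"]; r=np.hypot(x,y)+1e-9; t=r/f
    d=np.dstack([np.sin(t)*x/r,np.sin(t)*y/r,np.cos(t)]); T=np.array(c["tool_from_camera"])
    M=np.array(R)@T[:3,:3]; o=np.array(R)@T[:3,3]+p; dw=d@M.T
    W=o+dw*(c["range_z"]/np.cos(t))[...,None]; W[c["range_z"]<=0]=np.nan
    plane=lambda z:o+dw*((z-o[2])/dw[...,2])[...,None]
    hsv=cv2.cvtColor(c["pixels"],cv2.COLOR_BGR2HSV).astype(int)
    return c["pixels"],hsv,W,plane
E
python3 - <<'E'
from mv import *
for fl in(0,1):
    q=kin.inverse_kinematics([.523,-.025,.26],rot(-7.3,fl)); print(fl,None if q is None else np.round(q,2), end=' ')
    for P,a in(([.63,-.235,.26],-7.3),([.46,.315,.15],11.3)):
        q2=kin.inverse_kinematics(P,rot(a,fl)); print(None if q2 is None else np.round(q2,2))
E
```

```text
0 [-0.26 -0.1   1.82 -0.    1.42 -1.71] [-0.53  0.26  1.44 -0.    1.44 -1.97]
[ 0.4   0.09  1.84 -0.    1.21 -1.37]
1 [-0.26 -0.1   1.82 -0.    1.42  1.43] [-0.53  0.26  1.44 -0.    1.44  1.17]
[ 0.4   0.09  1.84 -0.    1.21  1.77]
```

Run:
```python
from mv import *
env.move_pose([.523,-.025,.30],rot(-7.3,1)); env.wait(.2)
im,h,W,pl=wrist("w1")
g=biggest((abs(h[...,0]-65)<20)&(h[...,1]>100)&(h[...,2]>40)); r=g&(W[...,2]>.138)
print(env.read_time_s(),env.read_position(),np.nanpercentile(W[g][:,2],[5,50,95,99]),rect(W[r][:,:2]),rect(pl(.145)[r][:,:2]))
b=g&(W[...,2]>.126)&(W[...,2]<.138); p=pl(.133)
loc=(p[...,:2]-[.523,-.025])@np.array([[np.cos(np.radians(-7.3)),-np.sin(np.radians(-7.3))],[np.sin(np.radians(-7.3)),np.cos(np.radians(-7.3))]])
b&=(abs(loc[...,1])<.02)&(abs(loc[...,0])<.06); print(b.sum(),rect(p[b][:,:2]),np.median(loc[b],axis=0))
```

```text
2.8083 [ 0.52304261 -0.02536816  0.29992555] [0.10408473 0.10595757 0.14635588 0.14725218] [520.1 -23.2 159.8 140.5  -7.4] [520.1 -23.2 159.9 141.   -7.4]
1162 [523.4 -23.6 118.9  11.5  -7.4] [0.00296505 0.00133939]
```

View pics/w1.png

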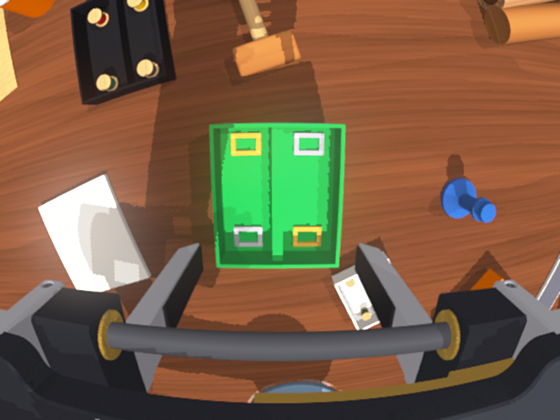

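The wrist view shows the green tray's full rim, from (210,125) to (345,268), with the bar at x≈277 and its middle clear. The refined centre is (0.521, -0.024) with yaw -7.4°. Now I'll move the green tray.

```bash
cat >> mv.py <<'E'
def pick(x,y,yaw,z0,lift,grip=45):
    R=rot(yaw,1); env.move_straight([x,y,z0+.075],R,feed=.25); env.move_straight([x,y,z0+.018],R,feed=.1)
    jaws.close(grip); print("grip",env.read_opening(),env.read_grip_force(),env.read_force())
    env.move_straight([x,y,z0+.018+.02],R,feed=.06); env.move_straight([x,y,z0+.018+lift],R,feed=.2)
    env.wait(.1); print("held",env.read_opening(),env.read_force(),env.read_wrist_torque())
def place(x,y,yaw,z0,zc,feed=.2):
    R=rot(yaw,1); env.move_straight([x,y,zc],R,feed=feed); env.move_straight([x,y,z0+.018+.015],R,feed=.15); env.wait(.2)
    hit=env.move_straight([x,y,z0+.018-.003],R,feed=.02,until_force=3)
    print("down",hit,env.read_position(),env.read_force())
def letgo(x,y,zup):
    jaws.release(); p=env.read_position(); env.move_straight([p[0],p[1],p[2]+.06],feed=.12); env.move_straight([p[0],p[1],zup],feed=.3); print("t",env.read_time_s())
E
python3 - <<'E'
from mv import *
pick(.521,-.024,-7.4,.091,.07)
place(.63,-.235,-7.4,0.001,.18)
letgo(0,0,.26)
E
```

```text
grip 0.01137176631684207 44.99960660934448 [ 0.46870954  1.09982194 -0.38408743]
held 0.011870618418857755 [ 0.80768273 -0.17559201 -3.93633044] [ 0.05808461  0.03673535 -0.00432128]
down True [ 0.62974236 -0.23487659  0.0190087 ] [-0.82914412  0.18787635  5.9049814 ]
t 12.5
```

Run:
```python
from mv import *
env.wait(.1); im,h,W,pl=wrist("w2")
g=biggest((abs(h[...,0]-65)<20)&(h[...,1]>100)&(h[...,2]>40)); r=g&(W[...,2]>.047)
print(rect(W[r][:,:2]),rect(pl(.055)[r][:,:2]),np.nanpercentile(W[r][:,2],[5,50,95]))
env.move_straight([.521,-.024,.26],rot(-7.4,1),feed=.3); env.wait(.2)
im,h,W,pl=wrist("w3")
m=(W[...,2]>.092)&(W[...,2]<.108)&(W[...,0]>.42)&(W[...,0]<.62)&(abs(W[...,1]+.024)<.1)&(h[...,1]<60)
m=biggest(m); print(m.sum(),rect(W[m][:,:2]),rect(pl(.1)[m][:,:2]),np.nanpercentile(W[m][:,2],[5,50,95]),env.read_time_s())
cv2.imwrite("pics/w23.png",np.hstack([cv2.resize(cv2.imread("pics/w2.png"),(400,300)),cv2.resize(im,(400,300))]))
```

```text
[ 629.4 -234.7  159.8  140.6   -7.4] [ 629.4 -234.8  160.   141.    -7.4] [0.04924387 0.05594517 0.05744239]
2624 [520.1 -23.3 160.6 140.8  -7.5] [520.2 -23.2 160.7 141.2  -7.4] [0.09380608 0.1009495  0.10240694] 13.8333
```

View pics/w23.png

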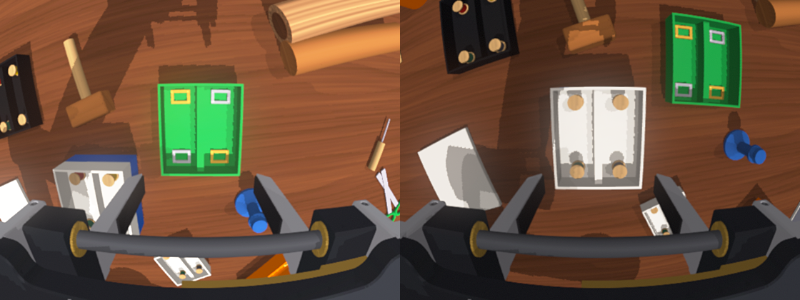

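Left frame: the green tray is flat on the table at (200,130). Right frame: the white tray sits on the stack at (598,138) with its four spools upright and its bar clear. Now I'll nest white on green.

Run:
```python
from mv import *
pick(.5204,-.0235,-7.4,.046,.09)
place(.6296,-.235,-7.4,.046,.17)
letgo(0,0,.28)
env.wait(.1); im,h,W,pl=wrist("w4")
m=biggest((W[...,2]>.092)&(W[...,2]<.108)&(W[...,0]>.5)&(h[...,1]<60)); print(m.sum(),rect(W[m][:,:2]),np.nanpercentile(W[m][:,2],[5,50,95]))
P=W[m];A=np.c_[P[:,:2],np.ones(len(P))];print("tilt",np.linalg.lstsq(A,P[:,2],rcond=None)[0])
env.move_straight([.521,-.024,.22],rot(-7.4,1),feed=.3); env.wait(.2)
im,h,W,pl=wrist("w5")
m=biggest((abs(h[...,0]-113)<12)&(h[...,1]>120)&(abs(W[...,0]-.52)<.11)&(abs(W[...,1]+.024)<.1)); r=m&(W[...,2]>.047)
print(r.sum(),rect(W[r][:,:2]),rect(pl(.055)[r][:,:2]),env.read_time_s())
cv2.imwrite("pics/w45.png",np.hstack([cv2.resize(cv2.imread("pics/w4.png"),(400,300)),cv2.resize(im,(400,300))]))
```

```text
grip 0.011313567906209302 44.99946177005768 [ 0.13543792 -0.60940622  0.1073045 ]
held 0.011690674353214924 [ 0.11814474  0.89653162 -3.86624968] [0.02414106 0.05171827 0.0354842 ]
down True [ 0.62936534 -0.23488819  0.06400206] [-0.94132396 -0.46478955  4.72330913]
t 23.2083
2437 [ 629.2 -234.8  160.1  141.    -7.5] [0.09339871 0.10091102 0.10240202]
tilt [ 0.00997269 -0.00115644  0.0933961 ]
2522 [520.4 -23.4 160.3 140.2  -7.4] [520.4 -23.3 160.5 140.8  -7.4] 24.5667
```

View pics/w45.png

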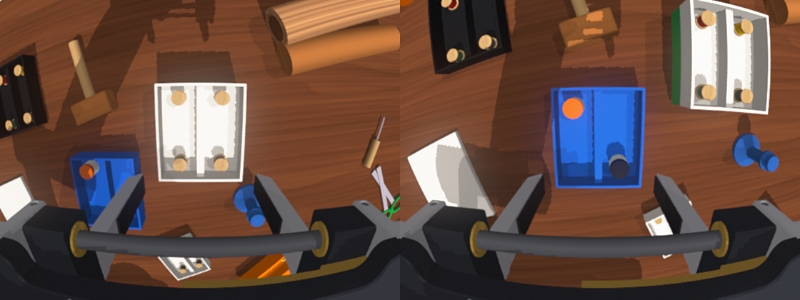

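Left frame: white is nested on green at (200,132), with its rim at 0.101 m. Right frame: in the blue tray, the orange-cap pot (573,107) and the black-cap pot (618,165) are both upright and the middle of the bar is clear. I'll measure the board from above, then carry the blue tray.

Run:
```python
from mv import *
env.move_straight([.45,.315,.28],rot(11.3,1),feed=.35); env.wait(.2)
im,h,W,pl=wrist("w6")
m=biggest((h[...,1]<60)&(h[...,2]>60)&(W[...,2]>.006)&(W[...,2]<.03)&(abs(W[...,0]-.46)<.13)&(abs(W[...,1]-.315)<.13))
B=rect(pl(.012)[m][:,:2]); print(m.sum(),B,np.nanmedian(W[m][:,2]),env.read_time_s())
if abs(B[2]-190)<4 and abs(B[3]-170)<4:
    env.move_straight([.5206,-.0236,.2],rot(-7.4,1),feed=.35)
    pick(.5206,-.0236,-7.4,.001,.07,grip=50)
    place(B[0]/1000,B[1]/1000,B[4],.013,.10,feed=.15)
    print(env.read_time_s())
```

```text
15774 [457.2 318.3 189.5 170.5  11.1] 0.01325957393810459 25.975
grip 0.011420385485035411 49.99936044216156 [-0.77030607 -0.61896919 -0.64834101]
held 0.011299471289307162 [ 0.05266713  0.57502292 -4.60857147] [0.03279067 0.04372093 0.04111483]
down True [0.45693146 0.31818411 0.03095432] [-0.65080492 -0.68901951  4.83242195]
34.6
```

Run:
```python
from mv import *
letgo(0,0,.26)
env.wait(.2); im,h,W,pl=wrist("w7")
m=biggest((abs(h[...,0]-113)<12)&(h[...,1]>120)&(abs(W[...,0]-.46)<.11)&(abs(W[...,1]-.316)<.11)); r=m&(W[...,2]>.058)
print(r.sum(),rect(pl(.067)[r][:,:2]),np.nanpercentile(W[r][:,2],[5,50,95]))
env.move_straight([.38,.1,.35],feed=.3)
im2=read_camera("scene")["pixels"]; print(env.read_time_s())
cv2.imwrite("pics/end.png",np.hstack([cv2.resize(im,(400,300)),cv2.resize(im2,(400,300))]))
```

```text
t 37.275
2054 [456.2 318.4 159.6 139.4  11. ] [0.060131   0.06772785 0.06937978]
38.55
```

View pics/end.png

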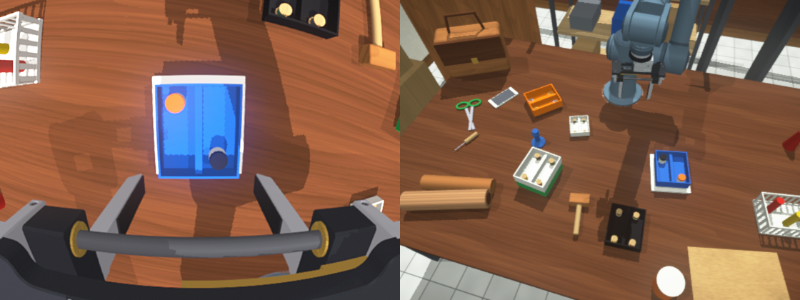

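The final view shows the blue tray centred on the board at (198,125) to about 1 mm, with both pots upright. White is nested on green at (538,170), and the post and mallet are where they were.

```bash
python3 -c "
from rig import close_job
print(close_job())"
```

```text
the job is handed in; nothing more can be done
None
```

The job is handed in at about 39 s of the 64 s allowed: the blue tray is centred on the board to about 1 mm with both pots upright, the white tray is nested on the green one on the bare table, and the post and mallet look undisturbed in the final picture.

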